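Move the markers over to the colour-coded pen rest

TASK

Move the four marker pens from the dark wooden rest to the white one, each to the place of its own colour, lying down in both V supports with its coloured cap on the coloured support and its barrel on the grey one, centred lengthwise over the two supports. Leave the phone and the make-up palette where they are.

Things in the scene. Friction and masses are not known exactly. Their poses are not given: they have to be found in the camera images.
- marker_red: Loose white marker pen, red cap (sizes in mm): 140 long, 22 diameter, 30 g; lies on the dark rest, axis 40 above the table, pens 75 apart. Origin on the axis where cap meets barrel: cap 40 to +x (at first away from the robot), barrel 100 to -x; middle at x=-30, grip there. y, z roll with it. V supports 12 thick, 42 (+-6) either side of the middle; open between, to 10 above the table.
- marker_yellow: Loose white marker pen, yellow cap (sizes in mm): 140 long, 22 diameter, 30 g; lies on the dark rest, axis 40 above the table, pens 75 apart. Origin on the axis where cap meets barrel: cap 40 to +x (at first away from the robot), barrel 100 to -x; middle at x=-30, grip there. y, z roll with it. V supports 12 thick, 42 (+-6) either side of the middle; open between, to 10 above the table.
- marker_blue: Loose white marker pen, blue cap (sizes in mm): 140 long, 22 diameter, 30 g; lies on the dark rest, axis 40 above the table, pens 75 apart. Origin on the axis where cap meets barrel: cap 40 to +x (at first away from the robot), barrel 100 to -x; middle at x=-30, grip there. y, z roll with it. V supports 12 thick, 42 (+-6) either side of the middle; open between, to 10 above the table.
- marker_green: Loose white marker pen, green cap (sizes in mm): 140 long, 22 diameter, 30 g; lies on the dark rest, axis 40 above the table, pens 75 apart. Origin on the axis where cap meets barrel: cap 40 to +x (at first away from the robot), barrel 100 to -x; middle at x=-30, grip there. y, z roll with it. V supports 12 thick, 42 (+-6) either side of the middle; open between, to 10 above the table.
- place_red: Fixed pen place on the white rest, 75 mm apart (sizes in mm): V supports 12 thick, red at x=+12 for the cap, grey at x=-72 for the barrel, open between; flat red tab at the cap end. Origin 10 above the table, on the base plate, under where cap meets barrel of a well-set pen; x level to the cap end, z up. V mouth 40 wide at z=34; seated axis at z=29.6; a pen let go just above settles.
- place_yellow: Fixed pen place on the white rest, 75 mm apart (sizes in mm): V supports 12 thick, yellow at x=+12 for the cap, grey at x=-72 for the barrel, open between; flat yellow tab at the cap end. Origin 10 above the table, on the base plate, under where cap meets barrel of a well-set pen; x level to the cap end, z up. V mouth 40 wide at z=34; seated axis at z=29.6; a pen let go just above settles.
- place_blue: Fixed pen place on the white rest, 75 mm apart (sizes in mm): V supports 12 thick, blue at x=+12 for the cap, grey at x=-72 for the barrel, open between; flat blue tab at the cap end. Origin 10 above the table, on the base plate, under where cap meets barrel of a well-set pen; x level to the cap end, z up. V mouth 40 wide at z=34; seated axis at z=29.6; a pen let go just above settles.
- place_green: Fixed pen place on the white rest, 75 mm apart (sizes in mm): V supports 12 thick, green at x=+12 for the cap, grey at x=-72 for the barrel, open between; flat green tab at the cap end. Origin 10 above the table, on the base plate, under where cap meets barrel of a well-set pen; x level to the cap end, z up. V mouth 40 wide at z=34; seated axis at z=29.6; a pen let go just above settles.
- phone: Bystander: black phone lying flat on the desk beyond the pen rests, 72 x 150 x 9 mm, loose. Origin at the centre of its underside, long side along y.
- palette: Bystander: cream make-up palette standing open on the desk beyond the pen rests, base 85 x 110 x 12 mm with nine brown pans, mirror lid raised to 82 mm at its far side, loose. Origin at the centre of the base's underside.
Things that resemble listed ones, but are neither listed nor needed, are in the scene too. What is shaped like the marker_yellow but orange or turquoise is not meant.

How it is judged:
By the outcome, as a careful person would: the job done as asked, in the order asked, and still so for the second after the job is handed in, with the robot touching nothing.
It also fails if it takes over 99 s, if anything falls off the work surface, if the arm or the gripper's body presses on something with over 40 N, if the wrist force passes 120 N, or if a joint passes its speed limit or range.

ROBOT

A 6-joint arm with a two-finger parallel gripper is mounted at the origin on the work surface. World frame = base frame: x ahead of the robot, y to its left, z up, the work surface at z = 0. Lengths are in m, angles in rad, forces in N, time in s.
With the tool pointing down it reaches from about 0.25 to 0.725 m from the base axis. Payload 4 kg.
Tool frame: the origin (TCP) lies midway between the tips of the shut fingers; the grasp point (between the pads) lies 19 mm behind it; z points along the fingers, y is the line along which they close (so a half turn about z gives the same grasp; the last joint's range is limited). The gripper opens to 85 mm and grips with 20 to 120 N. Pads are 22 mm wide; open, the fingers measure 114 mm over their backs; the gripper's body (76 mm by 85 mm) begins 54 mm behind the grasp point. The pads swing forward as they close: fully open they stand 13 mm farther back than shut.
Start: joints at [-1.26, 0.241, 0.005, 1.335, 0, 1.571], TCP at [0.153, -0.476, 0.231] pointing down, gripper open.
Joint ranges: [-2.72, 2.72], [-1.05, 1.87], [-1.09, 1.28], [-1.99, 2.15], [-1.42, 1.44], [-3.14, 3.14]. Speed limits (rad/s): [2.79, 2.79, 3.14, 3.14, 3.14, 3.14].

INTERFACE

Orientations are given as a unit quaternion [x, y, z, w].
In Python, from workcell import monitor, vision, job gives the robot as it stands.
- The arm moves only by the tool move_arm, never from a script. Its argument "moves" is a list that holds one entry, the list of rows, each a list of 5 numbers: the shift along the world's x, y, z in m, then the turn about the world's z in degrees, then the opening in per cent of the stroke, from 0 (shut) to 100 (fully open). In form: [[[x, y, z, turn, gripper], ...]]. A call has 1 to 5 rows; each row is the pose to reach, as a shift and turn from the pose commanded when the call began; what a row does not reach only later rows make up. A row lasts 1/8 s, in which the tool goes at most 62.5 mm and 10.7 degrees, less where a joint would pass 70% of its speed; a pose out of reach is approached as far as the arm can. A call with a gripper value outside its range is refused whole. The fingers move at their own pace and stop on an object; the grip force is fixed at half the most. Time passes only in rows, so rows that repeat a pose let the fingers close. It gives the time, the measured TCP pose, the force, the opening and the grip force at its end, in the units of the state.
- monitor.get_obs(): the state, without advancing time (a new reading comes with each control period).
- vision.camera(name): name is "scene" or "top"; returns a dict with "color" (384x512x3 uint8, red, green, blue), "camera_matrix" (3x3 intrinsics, pixels), "k1" (the pictures are not rectified: a ray, as slopes to the right and down, at radius r is drawn at 1 + k1 r^2 times it, then the intrinsics apply), "eye" and "attitude" of the camera in the world. Camera axes: x right, y up, looking along -z (the intrinsics and any distortion apply to the point x, -y, -z); pixel columns grow to the right and rows downward; lengths in m; the calibration is good to about 2 mm. A picture is of the moment at which its call begins. There is no depth.
- job.job_done(): hands the job in; it is judged then, once.
The state is a dict: "clock": time; "joint_pos": joint angles; "joint_vel": joint speeds; "tau": joint torques, N m; "eef_pos": TCP position; "tool_rot": TCP orientation; "ft_force": force on the tool from outside, world axes, zero at the start; "ft_torque": the same for the moment, N m; "grip_width": finger opening in m; "grasp_force": force on a finger pad.
Only numpy, scipy, OpenCV 4.12 (cv2) and the standard library are available. Lean on these libraries where they do the work, as an engineer would, in place of code of your own. Each camera call takes 0.05 s, during which the arm holds its last target. There are 200 camera calls.

## Working session

There is one attempt and no reset: what is moved stays moved. The work goes in short steps, Python scripts to look and compute and a tool call to move; the robot and the scene stay as the last step left them, time stands still between calls to the robot, and variables do not carry over. Pictures are saved under pics/ and viewed, at most 14 in all, crops included, and the job is handed in when it is done.

Besides the shell and the picture viewer there is one more tool, called after "Request:" as name([rows], argument=value, ...), one row to a line, values as JSON. move_arm: Moves the arm, as the interface text tells. Its arguments: {"type":"object","properties":{"moves":{"type":"array","items":{"type":"array","items":{"type":"array","items":{"type":"number"}}}}},"required":["moves"]}

```bash
mkdir -p pics; cat > h.py <<'E'
import numpy as np, cv2
from scipy.spatial.transform import Rotation as R
from workcell import monitor, vision, job
def shot(name,fn=None):
    c=vision.camera(name)
    if fn: cv2.imwrite('pics/'+fn,c['color'][:,:,::-1])
    return c
E
python3 - <<'E'
from h import *
for n in('scene','top'):
    c=shot(n,n+'0.png'); print(n,c['camera_matrix'],c['k1'],c['eye'],c['attitude'])
print(monitor.get_obs())
E
```

```text
scene [[391.31479785   0.         256.58692275]
 [  0.         391.31479785 188.42180225]
 [  0.           0.           1.        ]] 0.0015805469951161214 [1.12236709 0.321219   0.88340633] [0.19633508 0.26336436 0.75132374 0.57236735]
top [[358.32822844   0.         259.45474087]
 [  0.         358.32822844 195.86622189]
 [  0.           0.           1.        ]] -0.07833165042832738 [0.31391023 0.1214038  1.18937215] [-0.06048922  0.04522712  0.7131875  -0.6968925 ]
{'clock': 0.1, 'joint_pos': array([-1.26001412e+00,  2.41347314e-01,  3.83627609e-03,  1.33518204e+00,
        1.60786870e-05,  1.57078961e+00]), 'joint_vel': array([-0.00044661, -0.00310662,  0.00241751,  0.00033524,  0.00074995,
        0.00180458]), 'tau': array([ 2.05032375e-04, -3.73138154e+01,  2.53009272e+01,  1.08151601e-02,
        1.29366013e-04,  1.94229426e-05]), 'eef_pos': array([ 0.15273217, -0.47550347,  0.23048848]), 'tool_rot': array([ 9.87950113e-01,  1.54769746e-01, -1.38831433e-04, -9.38195202e-04]), 'ft_force': array([ 0.71052668, -0.04342531,  0.19762155]), 'ft_torque': array([ 0.01703269,  0.02455265, -0.03378573]), 'grasp_force': 0.0, 'grip_width': 0.08521212549478156}
```

View pics/top0.png

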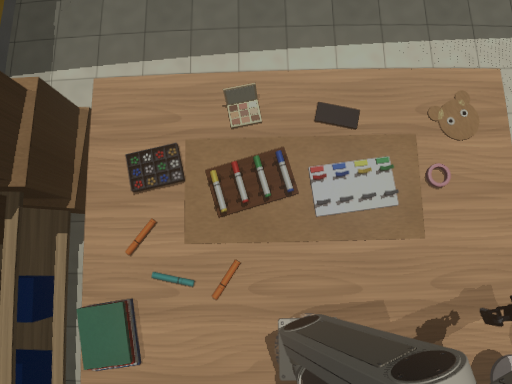

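View pics/scene0.png

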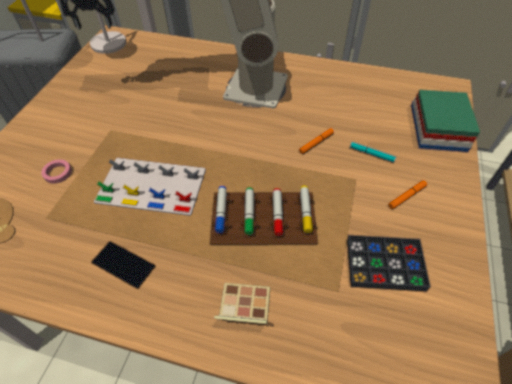

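The top view shows the dark rest with pens in the order yellow (218,192), red (240,182), green (262,177), blue (285,171). The white rest's places run red (318,170), blue (339,168), yellow (361,164), green (383,161). The scene view agrees. The orange and turquoise pens are decoys.

```bash
cat >> h.py <<'E'
def rays(c,uv):
    uv=np.asarray(uv,float).reshape(-1,1,2)
    p=cv2.undistortPoints(uv,c['camera_matrix'],np.array([c['k1'],0,0,0.])).reshape(-1,2)
    return R.from_quat(c['attitude']).apply(np.c_[p[:,0],-p[:,1],-np.ones(len(p))])
def onz(c,uv,z):
    d=rays(c,uv); return c['eye']+d*((z-c['eye'][2])/d[:,2])[:,None]
def proj(c,P):
    q=R.from_quat(c['attitude']).inv().apply(np.atleast_2d(P)-c['eye'])
    s=q[:,:2]/-q[:,2:]*[1,-1]; r2=(s**2).sum(1,keepdims=True)
    s=s*(1+c['k1']*r2); K=c['camera_matrix']; return s*K[0,0]+K[:2,2]
HUE={'red':[(0,8),(172,180)],'yellow':[(22,34)],'green':[(50,85)],'blue':[(105,130)]}
def blobs(c,col,roi,smin=110,vmin=60,amin=6):
    hsv=cv2.cvtColor(c['color'],cv2.COLOR_RGB2HSV); H,S,V=cv2.split(hsv)
    m=np.zeros(H.shape,bool)
    for a,b in HUE[col]: m|=(H>=a)&(H<=b)
    m&=(S>smin)&(V>vmin); x0,y0,x1,y1=roi; k=np.zeros_like(m); k[y0:y1,x0:x1]=1
    n,l,st,ce=cv2.connectedComponentsWithStats((m&k).astype(np.uint8),connectivity=8)
    return [(st[i,4],ce[i]) for i in range(1,n) if st[i,4]>=amin]
E
python3 - <<'E'
from h import *
t=shot('top'); s=shot('scene')
f=lambda c,x0,y0,x1,y1,k:cv2.resize(c['color'][y0:y1,x0:x1,::-1],None,fx=k,fy=k,interpolation=cv2.INTER_CUBIC)
cv2.imwrite('pics/tc.png',f(t,200,140,405,225,3.9)); cv2.imwrite('pics/sc.png',f(s,85,145,325,255,3.3))
for n,c,rd,rw in(('top',t,(203,140,302,220),(303,150,405,220)),('scene',s,(208,175,325,250),(85,150,208,218))):
    for col in HUE:
        print(n,col,'pen',[(a,ce.round(1),onz(c,ce,.04)[0].round(4)) for a,ce in blobs(c,col,rd)])
        print('   place',[(a,ce.round(1),onz(c,ce,.010)[0].round(4)) for a,ce in blobs(c,col,rw)])
E
```

```text
top red pen [(np.int32(79), array([234.8, 166.6]), array([0.587 , 0.2234, 0.04  ])), (np.int32(21), array([245. , 200.9]), array([0.4723, 0.1915, 0.04  ]))]
   place [(np.int32(54), array([316.3, 169. ]), array([ 0.5785, -0.048 ,  0.01  ])), (np.int32(45), array([318.8, 176.9]), array([ 0.5515, -0.0551,  0.01  ]))]
top yellow pen [(np.int32(71), array([213.7, 175.6]), array([0.5585, 0.2933, 0.04  ])), (np.int32(14), array([223.6, 209.8]), array([0.4449, 0.2613, 0.04  ]))]
   place [(np.int32(51), array([360.5, 163. ]), array([ 0.5959, -0.1985,  0.01  ])), (np.int32(38), array([364.2, 170.4]), array([ 0.57  , -0.2096,  0.01  ]))]
top green pen []
   place []
top blue pen [(np.int32(52), array([279.5, 156.1]), array([0.6184, 0.0753, 0.04  ])), (np.int32(7), array([290.1, 189.6]), array([0.5057, 0.0443, 0.04  ]))]
   place [(np.int32(48), array([338.5, 165.9]), array([ 0.5874, -0.1235,  0.01  ])), (np.int32(12), array([338.5, 173.5]), array([ 0.5614, -0.122 ,  0.01  ]))]
scene red pen [(np.int32(10), array([276.5, 188.6]), array([0.467 , 0.1902, 0.04  ])), (np.int32(175), array([277.9, 
[... 398 characters left out ...]
98.4, 182.8]), array([ 0.558 , -0.3155,  0.01  ])), (np.int32(88), array([131. , 190.1]), array([ 0.5578, -0.2121,  0.01  ])), (np.int32(85), array([129.3, 201.4]), array([ 0.5953, -0.1984,  0.01  ]))]
scene green pen [(np.int32(120), array([248.6, 226.1]), array([0.6044, 0.1504, 0.04  ]))]
   place [(np.int32(55), array([105.1, 187.1]), array([ 0.5672, -0.2891,  0.01  ])), (np.int32(54), array([103.3, 198.2]), array([ 0.6044, -0.2738,  0.01  ]))]
scene blue pen [(np.int32(125), array([219.4, 224.3]), array([0.619 , 0.0768, 0.04  ]))]
   place [(np.int32(56), array([157.2, 193.8]), array([ 0.5502, -0.1347,  0.01  ])), (np.int32(61), array([155.4, 205. ]), array([ 0.5876, -0.1231,  0.01  ]))]
```

View pics/tc.png

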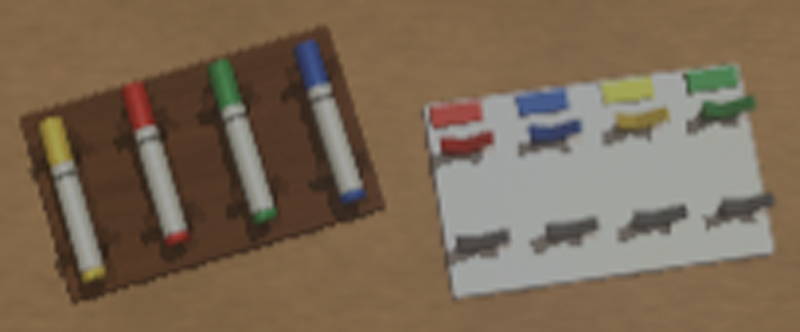

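View pics/sc.png

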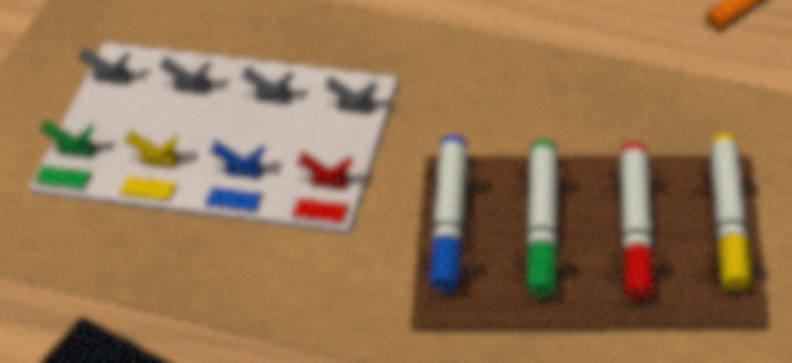

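The crops confirm pens with caps on the far side, and tabs and coloured V's on the far side of the white plate. The two views agree to about 1 mm. Next I fit both lattices and check them against each other.

```bash
cat > poses.py <<'E'
from h import *
# tab centres / cap centres: mean of both views
tab=dict(red=(.5785,-.0485),blue=(.5875,-.1233),yellow=(.5956,-.1985),green=(.6044,-.2738))
cap=dict(yellow=(.5586,.2934),red=(.5874,.2235),green=(.6044,.1504),blue=(.6187,.0761))
def lattice(d,order):
    P=np.array([d[k] for k in order]); i=np.arange(4)-1.5
    s=(i[:,None]*(P-P.mean(0))).sum(0)/5; a=np.arctan2(s[0],-s[1])  # row runs to -y, pen x = row turned +90
    x=np.array([np.cos(a),np.sin(a)]); row=np.array([x[1],-x[0]])
    Q=P.mean(0)+.075*i[:,None]*row
    return np.degrees(a),np.hypot(*s),x,dict(zip(order,Q)),np.abs(P-Q).max()
pa,pp,px,cc,pr=lattice(cap,['yellow','red','green','blue'])
wa,wp,wx,tt,wr=lattice(tab,['red','blue','yellow','green'])
org={k:v-.0417*wx for k,v in tt.items()}
pick={k:v-.050*px for k,v in cc.items()}
put={k:v-.030*wx for k,v in org.items()}
E
python3 - <<'E'
from poses import *
print(pa,pp,pr,wa,wp,wr)
for k in pick: print(k,pick[k].round(4),put[k].round(4))
t=shot('top');s=shot('scene')
for n,c,k,roi in(('t',t,5,(305,150,400,220)),('s',s,5,(88,150,210,222))):
    x0,y0,x1,y1=roi; im=cv2.resize(c['color'][y0:y1,x0:x1,::-1],None,fx=k,fy=k,interpolation=cv2.INTER_CUBIC)
    wy=np.array([-wx[1],wx[0]])
    for q in org:
        for sx in(.012,-.072):
            for e in(-.006,.006):   # support top edges: mouth corners and V bottom
                pts=[np.r_[org[q]+wx*(sx+e)+wy*y,z] for y,z in((-.02,.044),(0,.024),(.02,.044))]
                uv=((proj(c,pts)-[x0,y0]+.5)*k).round().astype(int); cv2.polylines(im,[uv],False,(255,0,255),1,cv2.LINE_AA)
    cv2.imwrite(f'pics/ov{n}.png',im)
# pens: barrel-end and white barrel check
for q in pick: print(q,proj(t,[np.r_[pick[q]+px*d,.04] for d in(-.07,.07)]).round(1).tolist())
E
```

```text
15.223684912924387 0.07513669476361068 0.004972052792616699 6.516789773779335 0.0755984688998395 0.0010019029655183864
yellow [0.5145 0.2813] [ 0.5245 -0.2064]
red [0.5342 0.2089] [ 0.5075 -0.0574]
green [0.5539 0.1365] [ 0.533  -0.2809]
blue [0.5736 0.0642] [ 0.516  -0.1319]
yellow [[223.1, 209.2], [211.8, 168.7]]
red [[245.4, 202.6], [233.6, 162.3]]
green [[267.6, 196.0], [255.4, 155.9]]
blue [[289.7, 189.5], [277.1, 149.5]]
```

View pics/ovt.png

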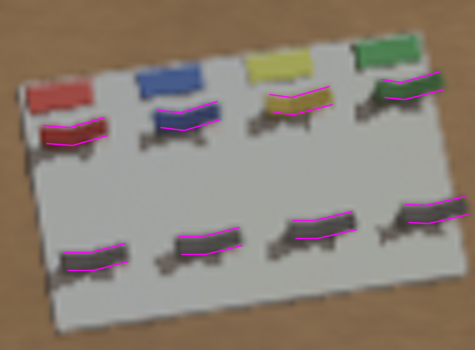

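View pics/ovs.png

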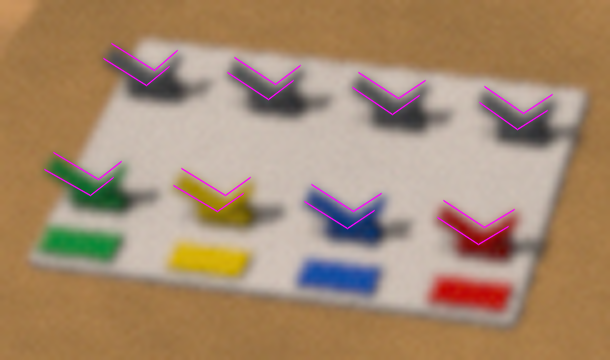

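Request:
move_arm([
  [[0.06,0.02,0,0,60],[0.12,0.06,0,0,60],[0.16,0.11,0,0,60],[0.2,0.15,0,0,60],[0.24,0.19,0,0,60]],
])

```text
clock: 0.92
eef_pos: [0.3941, -0.2845, 0.2314]
tool_rot: [0.988, 0.155, 0.0, 0.0]
ft_force: [0.2, -0.6, -0.4]
grip_width: 0.0512
grasp_force: 0.0
```

The overlaid supports match the top view to well under 2 mm, and are about 1 px off in the scene view. The pens are each shifted a few mm lengthwise, so I'll use each one's own cap position. Now I check which way joint 6 turns.

```bash
python3 - <<'E'
from h import *
o=monitor.get_obs(); print(o['joint_pos'].round(3),o['eef_pos'].round(4),o['tool_rot'].round(4))
E
```

```text
[-0.625  0.213 -0.031  1.327 -0.     2.206] [ 0.3941 -0.2845  0.2314] [9.880e-01 1.547e-01 2.000e-04 2.000e-04]
```

Request:
move_arm([
  [[0.01,0.02,0,10.5,60],[0.02,0.04,0,21,60],[0.03,0.06,0,31.5,60],[0.04,0.08,0,42,60],[0.05,0.1,0,52.5,60]],
])

```text
clock: 1.55
eef_pos: [0.4432, -0.1853, 0.2313]
tool_rot: [0.816, 0.578, -0.0, -0.0]
ft_force: [0.1, 0.1, -0.3]
grip_width: 0.0515
grasp_force: 0.0
```

Request:
move_arm([
  [[0.01,0.02,0,10.5,60],[0.02,0.04,0,21,60],[0.03,0.06,0,31.5,60],[0.04,0.08,0,42,60],[0.05,0.1,0,52.5,60]],
])

```text
clock: 2.17
eef_pos: [0.4931, -0.0854, 0.2313]
tool_rot: [0.476, 0.879, -0.0, -0.0]
ft_force: [-0.2, -0.1, 0.3]
grip_width: 0.0515
grasp_force: 0.0
```

Request:
move_arm([
  [[0.015,0.03,0,10.5,60],[0.03,0.06,0,21,60],[0.045,0.09,0,31.5,60],[0.06,0.12,-0.03,42,60],[0.077,0.148,-0.06,52.5,60]],
])

```text
clock: 2.8
eef_pos: [0.5707, 0.0631, 0.171]
tool_rot: [0.038, 0.999, 0.0, 0.001]
ft_force: [-0.7, -0.4, -0.1]
grip_width: 0.0514
grasp_force: 0.0
```

Request:
move_arm([
  [[0,0,0,10.1,60],[0,0,-0.03,20.2,60],[0,0,-0.05,20.2,60],[0,0,-0.05,20.2,60]],
])

```text
clock: 3.3
eef_pos: [0.5683, 0.0618, 0.1194]
tool_rot: [-0.135, 0.991, 0.0, -0.002]
ft_force: [-0.4, -0.8, 0.8]
grip_width: 0.0508
grasp_force: 0.0
```

```bash
python3 - <<'E'
from h import *
o=monitor.get_obs(); print(o['joint_pos'].round(3),o['eef_pos'].round(4),o['tool_rot'].round(4)); r=R.from_quat(o['tool_rot']).as_matrix(); print(np.degrees(np.arctan2(r[1,0],r[0,0])), r[:,2])
E
```

```text
[ 0.108  0.454  0.012  1.134 -0.    -0.162] [0.5683 0.0618 0.1194] [-1.349e-01  9.909e-01  1.000e-04 -2.300e-03]
-164.49232470597892 [-4.59813545e-03 -5.23192599e-04 -9.99989292e-01]
```

Request:
move_arm([
  [[0.001,0.001,-0.04,0,60],[0.002,0.001,-0.08,0,60],[0.002,0.001,-0.098,0,60],[0.002,0.001,-0.098,0,60],[0.002,0.001,-0.098,0,60]],
])

```text
clock: 3.92
eef_pos: [0.5733, 0.0631, 0.0249]
tool_rot: [-0.135, 0.991, -0.0, 0.001]
ft_force: [-0.1, -0.7, 0.9]
grip_width: 0.051
grasp_force: 0.0
```

Request:
move_arm([
  [[0,0,0,0,10],[0,0,0,0,10],[0,0,0,0,10],[0,0,0,0,10],[0,0,0,0,10]],
])

```text
clock: 4.55
eef_pos: [0.5728, 0.0639, 0.0249]
tool_rot: [-0.135, 0.991, 0.001, 0.001]
ft_force: [-2.0, 2.2, 6.4]
grip_width: 0.0198
grasp_force: 58.5
```

Request:
move_arm([
  [[0,0,0.03,0,10],[0,0,0.08,0,10],[0,0,0.1,0,10],[0,0,0.1,0,10]],
])

```text
clock: 5.05
eef_pos: [0.5735, 0.0629, 0.1255]
tool_rot: [-0.135, 0.991, -0.0, 0.002]
ft_force: [-0.6, -0.2, -0.8]
grip_width: 0.0206
grasp_force: 58.8
```

```bash
python3 - <<'E'
from h import *
o=monitor.get_obs(); print(o['eef_pos'].round(4),o['tool_rot'].round(4),o['grip_width'])
s=shot('scene');cv2.imwrite('pics/g1.png',cv2.resize(s['color'][110:270,60:340,::-1],None,fx=2.8,fy=2.8))
E
```

```text
[0.5735 0.0629 0.1255] [-1.349e-01  9.909e-01 -3.000e-04  2.400e-03] 0.02056738373675546
```

View pics/g1.png

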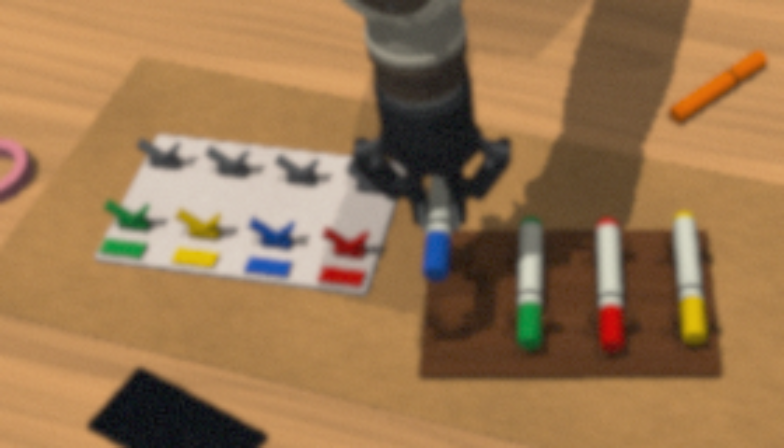

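The blue pen is held level, with its cap at (435,255) in the crop. The other pens are undisturbed. I'm moving it above the blue place.

Request:
move_arm([
  [[-0.014,-0.049,0,-3,10],[-0.028,-0.098,0,-6,10],[-0.042,-0.147,0,-9,10],[-0.055,-0.1945,-0.02,-9,10],[-0.055,-0.1945,-0.04,-9,10]],
])

```text
clock: 5.72
eef_pos: [0.5145, -0.1346, 0.0811]
tool_rot: [-0.054, 0.999, -0.0, -0.002]
ft_force: [-0.3, 0.7, -0.8]
grip_width: 0.0199
grasp_force: 58.9
```

Request:
move_arm([
  [[0,0,0,0,10],[0,0,0,0,10]],
])

```text
clock: 5.98
eef_pos: [0.5166, -0.1311, 0.0828]
tool_rot: [-0.057, 0.998, 0.0, -0.001]
ft_force: [0.6, -0.4, -0.8]
grip_width: 0.0204
grasp_force: 58.9
```

```bash
cat > chk.py <<'E'
from poses import *
import sys
def chk(col):
    o=monitor.get_obs(); r=R.from_quat(o['tool_rot']).as_matrix()
    print('tcp',o['eef_pos'].round(4),'yaw',np.degrees(np.arctan2(-r[1,0],-r[0,0])).round(2),'z',r[:,2].round(4),'w',round(o['grip_width'],4),'f',o['ft_force'].round(1))
    s=shot('scene'); z=o['eef_pos'][2]+.0151
    e=o['eef_pos'][:2]; x=-r[:2,0]
    want=np.r_[e+.05*x,z]; uv=proj(s,want)[0]
    x0,y0=(uv-40).astype(int).clip(0); x1,y1=(uv+40).astype(int)
    for a,c in blobs(s,col,(x0,y0,x1,y1),amin=20):
        p=onz(s,c,z)[0][:2]-e; print('cap blob',a,c.round(1),'along',(p@x).round(4),'across',(p@[-x[1],x[0]]).round(4))
if len(sys.argv)>1: chk(sys.argv[1])
E
python3 chk.py blue
```

```text
tcp [ 0.5166 -0.1311  0.0828] yaw 6.55 z [-1.3e-03  3.0e-04 -1.0e+00] w 0.0204 f [ 0.6 -0.4 -0.8]
cap blob 92 [151.4 177.5] along 0.0458 across -0.0001
cap blob 56 [157.2 193.8] along 0.0956 across 0.0317
cap blob 62 [155.2 204.9] along 0.1297 across 0.0377
```

Request:
move_arm([
  [[0.002,-0.001,-0.025,0,10],[0.002,-0.001,-0.045,0,10],[0.002,-0.001,-0.055,0,10],[0.002,-0.001,-0.056,0,10],[0.002,-0.001,-0.056,0,10]],
])

```text
clock: 6.65
eef_pos: [0.5197, -0.1325, 0.0281]
tool_rot: [-0.057, 0.998, -0.0, 0.001]
ft_force: [0.1, -0.9, -0.6]
grip_width: 0.0199
grasp_force: 58.9
```

```bash
python3 chk.py blue
```

```text
tcp [ 0.5197 -0.1325  0.0281] yaw 6.53 z [ 1.5e-03 -4.0e-04 -1.0e+00] w 0.0199 f [ 0.1 -0.9 -0.6]
cap blob 139 [156.5 192. ] along 0.0482 across 0.0054
cap blob 66 [155.5 204.9] along 0.0903 across 0.0164
```

Request:
move_arm([
  [[0,0,-0.002,0,10],[0,0,-0.002,0,40],[0,0,-0.002,0,60],[0,0,-0.002,0,60],[0,0,-0.002,0,60]],
])

```text
clock: 7.32
eef_pos: [0.5189, -0.1326, 0.0252]
tool_rot: [-0.057, 0.998, 0.0, -0.0]
ft_force: [-0.9, 1.6, -0.8]
grip_width: 0.0512
grasp_force: 0.0
```

Request:
move_arm([
  [[0,0,0.03,0,60],[0,0,0.08,0,60],[0.02,0.06,0.1,3,60],[0.03,0.12,0.1,6,60],[0.03,0.18,0.1,9,60]],
])

```text
clock: 7.95
eef_pos: [0.5501, 0.049, 0.126]
tool_rot: [-0.135, 0.991, -0.0, 0.001]
ft_force: [0.7, -0.3, 0.5]
grip_width: 0.0509
grasp_force: 0.0
```

```bash
python3 - <<'E'
from h import *
o=monitor.get_obs(); print(o['eef_pos'].round(4),o['grip_width'])
s=shot('scene');t=shot('top')
a=cv2.resize(s['color'][150:222,88:328,::-1],None,fx=3.3,fy=3.3); b=cv2.resize(t['color'][140:225,203:405,::-1],None,fx=3.9,fy=3.9)
b=b[:, :a.shape[1]]; a=a[:, :b.shape[1]]
cv2.imwrite('pics/p1.png',np.vstack([a,b]))
E
```

```text
[0.5501 0.049  0.126 ] 0.05085044580501156
```

View pics/p1.png

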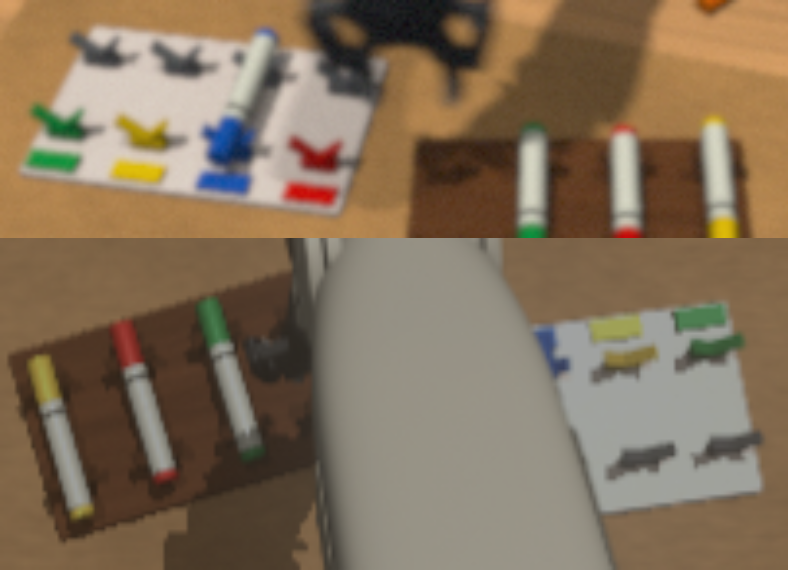

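The blue pen lies in its V pair with its cap on the blue support, near (230,140) in the crop. Next is green.

Request:
move_arm([
  [[0.003,0.05,0,0,60],[0.006,0.088,-0.02,0,60],[0.006,0.088,-0.05,0,60],[0.006,0.088,-0.05,0,60]],
])

```text
clock: 8.55
eef_pos: [0.5524, 0.1348, 0.0727]
tool_rot: [-0.135, 0.991, -0.0, -0.003]
ft_force: [0.3, -1.3, 0.3]
grip_width: 0.0513
grasp_force: 0.0
```

```bash
python3 - <<'E'
from poses import *
o=monitor.get_obs(); print(o['eef_pos'].round(4))
E
```

```text
[0.5524 0.1348 0.0727]
```

Request:
move_arm([
  [[0.001,0.0015,-0.03,0,60],[0.001,0.0015,-0.05,0,60],[0.001,0.0015,-0.0515,0,60],[0.001,0.0015,-0.0515,0,40],[0.001,0.0015,-0.0515,0,10]],
])

```text
clock: 9.18
eef_pos: [0.557, 0.1374, 0.0256]
tool_rot: [-0.135, 0.991, 0.001, 0.001]
ft_force: [-0.3, 0.6, 3.2]
grip_width: 0.0201
grasp_force: 58.5
```

Request:
move_arm([
  [[0,0,0,0,10],[0,0,0,0,10],[0,0,0,0,10],[0,0,0,0,10]],
])

```text
clock: 9.68
eef_pos: [0.5571, 0.1374, 0.0256]
tool_rot: [-0.135, 0.991, 0.0, 0.002]
ft_force: [-1.5, 1.4, 6.0]
grip_width: 0.0202
grasp_force: 58.8
```

Request:
move_arm([
  [[0,0,0.03,0,10],[0,0,0.08,0,10],[0,0,0.1,0,10]],
])

```text
clock: 10.05
eef_pos: [0.5578, 0.1373, 0.1274]
tool_rot: [-0.135, 0.991, 0.0, 0.003]
ft_force: [-0.3, -0.6, -1.0]
grip_width: 0.0204
grasp_force: 58.8
```

Request:
move_arm([
  [[-0.003,-0.05,0,-2,10],[-0.006,-0.11,0,-4,10],[-0.009,-0.17,0,-6,10],[-0.012,-0.23,0,-8,10],[-0.015,-0.29,0,-9,10]],
])

```text
clock: 10.68
eef_pos: [0.5407, -0.155, 0.1243]
tool_rot: [-0.057, 0.998, -0.0, 0.0]
ft_force: [0.9, -0.7, 0.1]
grip_width: 0.0202
grasp_force: 58.8
```

Request:
move_arm([
  [[-0.003,-0.06,0,0,10],[-0.007,-0.128,0,0,10],[-0.007,-0.128,-0.02,0,10],[-0.007,-0.128,-0.04,0,10],[-0.007,-0.128,-0.04,0,10]],
])

```text
clock: 11.3
eef_pos: [0.5323, -0.2808, 0.0821]
tool_rot: [-0.056, 0.998, 0.001, -0.002]
ft_force: [-0.1, 0.3, 0.5]
grip_width: 0.0199
grasp_force: 58.9
```

```bash
python3 chk.py green; python3 - <<'E'
from poses import *
t=shot('top')
print([ (k,[(a,c.round(1)) for a,c in blobs(t,k,(203,140,405,225),smin=100)]) for k in('blue','yellow','red')])
b=cv2.resize(t['color'][140:225,203:405,::-1],None,fx=3.9,fy=3.9); cv2.imwrite('pics/p2.png',b)
E
```

```text
tcp [ 0.5323 -0.2808  0.0821] yaw 6.47 z [-0.0038  0.0016 -1.    ] w 0.0199 f [-0.1  0.3  0.5]
cap blob 99 [ 97.3 171.4] along 0.0482 across 0.0007
cap blob 53 [105.2 187.1] along 0.0959 across 0.0427
cap blob 57 [103.6 198.2] along 0.1304 across 0.0526
[('blue', [(np.int32(93), array([340.5, 168.8])), (np.int32(6), array([337. , 173.5])), (np.int32(7), array([347.6, 205.3]))]), ('yellow', [(np.int32(53), array([360.6, 162.9])), (np.int32(39), array([364.4, 170.4])), (np.int32(71), array([213.7, 175.6])), (np.int32(14), array([223.6, 209.8]))]), ('red', [(np.int32(79), array([234.8, 166.6])), (np.int32(60), array([316.2, 168.9])), (np.int32(49), array([318.9, 176.8])), (np.int32(21), array([245.2, 200.7]))])]
```

View pics/p2.png

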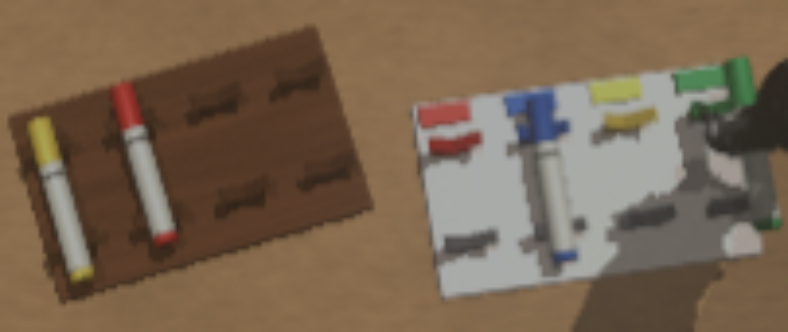

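The blue pen sits centred in its V pair. Green is above its place at (740,90) in the crop. Now I lower and release it.

Request:
move_arm([
  [[0,0,-0.025,0,10],[0,0,-0.045,0,10],[0,0,-0.057,0,10],[0,0,-0.0585,0,10],[0,0,-0.0585,0,10]],
])

```text
clock: 12.02
eef_pos: [0.5343, -0.2803, 0.026]
tool_rot: [-0.057, 0.998, 0.0, 0.0]
ft_force: [-0.8, 3.3, 1.3]
grip_width: 0.0201
grasp_force: 58.9
```

```bash
python3 chk.py green; python3 - <<'E'
from poses import *
t=shot('top'); p=onz(t,[347.6,205.3],.04)[0][:2]; d=p-org['blue']; print('blue tip along',d@wx,'want ~-.097, across',d@[-wx[1],wx[0]])
E
```

```text
tcp [ 0.5343 -0.2803  0.026 ] yaw 6.56 z [ 7.e-04  1.e-03 -1.e+00] w 0.0201 f [-0.8  3.3  1.3]
cap blob 137 [104.9 185.7] along 0.0494 across 0.0044
cap blob 62 [103.9 198. ] along 0.0903 across 0.0185
blue tip along -0.0968048603149782 want ~-.097, across -2.4939546615256394e-05
```

Request:
move_arm([
  [[0,0,0,0,40],[0,0,0,0,60],[0,0,0,0,60],[0,0,0,0,60]],
])

```text
clock: 12.62
eef_pos: [0.5339, -0.2814, 0.0253]
tool_rot: [-0.057, 0.998, -0.0, -0.0]
ft_force: [0.3, -0.0, 0.2]
grip_width: 0.0513
grasp_force: 0.0
```

Request:
move_arm([
  [[0,0,0.03,0,60],[0,0,0.08,0,60],[0,0.06,0.1,3,60],[0,0.12,0.1,6,60],[0,0.18,0.1,9,60]],
])

```text
clock: 13.25
eef_pos: [0.5341, -0.0997, 0.126]
tool_rot: [-0.135, 0.991, -0.0, 0.001]
ft_force: [2.0, 0.2, 0.8]
grip_width: 0.0513
grasp_force: 0.0
```

Request:
move_arm([
  [[0,0.06,0,0,60],[0.0,0.12,0,0,60],[0.001,0.18,0,0,60],[0.003,0.24,0,0,60],[0.004,0.3,0,0,60]],
])

```text
clock: 13.88
eef_pos: [0.538, 0.2008, 0.1255]
tool_rot: [-0.135, 0.991, -0.0, 0.0]
ft_force: [1.1, 0.7, 0.3]
grip_width: 0.0514
grasp_force: 0.0
```

Request:
move_arm([
  [[0.001,0.011,-0.03,0,60],[0.001,0.011,-0.06,0,60],[0.001,0.011,-0.08,0,60],[0.001,0.011,-0.08,0,60]],
])

```text
clock: 14.38
eef_pos: [0.5373, 0.2094, 0.0435]
tool_rot: [-0.135, 0.991, -0.001, -0.002]
ft_force: [-0.4, -0.2, -0.1]
grip_width: 0.0514
grasp_force: 0.0
```

```bash
python3 - <<'E'
from poses import *
o=monitor.get_obs(); print(o['eef_pos'].round(4))
t=shot('top');s=shot('scene'); 
for c,roi in((t,(305,140,410,225)),(s,(80,140,210,222))):
  print([(a,b.round(1)) for a,b in blobs(c,'green',roi,smin=80,vmin=40,amin=3)])
a=cv2.resize(s['color'][140:235,80:320,::-1],None,fx=3.3,fy=3.3); cv2.imwrite('pics/p3.png',a)
E
```

```text
[0.5373 0.2094 0.0435]
[(np.int32(117), array([384.4, 163.3])), (np.int32(8), array([393. , 199.5]))]
[(np.int32(148), array([105.4, 185.8])), (np.int32(73), array([103.8, 198.1]))]
```

View pics/p3.png

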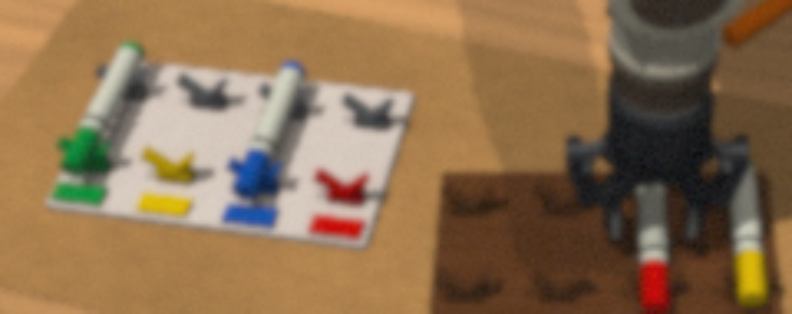

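Green and blue are both seated, and the fingers straddle the red pen at (652,240) in the crop. I'm gripping red.

Request:
move_arm([
  [[0,0,-0.0215,0,60],[0,0,-0.0215,0,60],[0,0,-0.0215,0,30],[0,0,-0.0215,0,10],[0,0,-0.0215,0,10]],
])

```text
clock: 15.1
eef_pos: [0.5399, 0.2105, 0.0253]
tool_rot: [-0.135, 0.991, 0.0, 0.001]
ft_force: [-1.1, 1.0, 6.1]
grip_width: 0.0201
grasp_force: 58.7
```

Request:
move_arm([
  [[0,0,0,0,10],[0,0,0,0,10],[0,0,0,0,10]],
])

```text
clock: 15.48
eef_pos: [0.5399, 0.2105, 0.0253]
tool_rot: [-0.135, 0.991, 0.0, 0.001]
ft_force: [-0.4, 0.3, 6.5]
grip_width: 0.0203
grasp_force: 58.8
```

Request:
move_arm([
  [[0,0,0.03,0,10],[0,0,0.08,0,10],[0,0,0.1,0,10],[-0.005,-0.05,0.1,-3,10],[-0.01,-0.11,0.1,-6,10]],
])

```text
clock: 16.1
eef_pos: [0.5292, 0.0997, 0.1243]
tool_rot: [-0.084, 0.997, -0.0, 0.001]
ft_force: [0.3, -0.3, -0.8]
grip_width: 0.0203
grasp_force: 58.8
```

Request:
move_arm([
  [[-0.008,-0.06,0,-2,10],[-0.016,-0.12,0,-3,10],[-0.0205,-0.1575,0,-3,10],[-0.0205,-0.1575,-0.03,-3,10],[-0.0205,-0.1575,-0.04,-3,10]],
])

```text
clock: 16.73
eef_pos: [0.5069, -0.0581, 0.0824]
tool_rot: [-0.056, 0.998, 0.0, -0.001]
ft_force: [-1.3, 1.4, -0.5]
grip_width: 0.0199
grasp_force: 58.8
```

Request:
move_arm([
  [[0,0,0,0,10],[0,0,-0.03,0,10],[0,0,-0.05,0,10],[0,0,-0.057,0,10],[0,0,-0.0585,0,10]],
])

```text
clock: 17.35
eef_pos: [0.5086, -0.0568, 0.0258]
tool_rot: [-0.057, 0.998, 0.0, -0.0]
ft_force: [-3.5, 2.8, 4.4]
grip_width: 0.0203
grasp_force: 59.2
```

```bash
python3 chk.py red
```

```text
tcp [ 0.5086 -0.0568  0.0258] yaw 6.57 z [-1.e-04  6.e-04 -1.e+00] w 0.0203 f [-3.5  2.8  4.4]
cap blob 161 [183.6 195.2] along 0.0485 across 0.004
cap blob 93 [181.8 207.9] along 0.0902 across 0.0109
```

Request:
move_arm([
  [[0,0,0,0,40],[0,0,0,0,60],[0,0,0,0,60],[0,0,0,0,60]],
])

```text
clock: 17.9
eef_pos: [0.5085, -0.0576, 0.0255]
tool_rot: [-0.057, 0.998, -0.0, 0.0]
ft_force: [0.2, 0.1, -0.3]
grip_width: 0.0513
grasp_force: 0.0
```

Request:
move_arm([
  [[0,0,0.03,0,60],[0,0,0.08,0,60],[0,0.06,0.1,3,60],[0,0.12,0.1,6,60],[0,0.18,0.1,9,60]],
])

```text
clock: 18.52
eef_pos: [0.5088, 0.124, 0.1261]
tool_rot: [-0.135, 0.991, 0.0, 0.001]
ft_force: [0.1, 0.1, -0.4]
grip_width: 0.0512
grasp_force: 0.0
```

Request:
move_arm([
  [[0.001,0.06,0,0,60],[0.002,0.12,0,0,60],[0.002,0.1575,0,0,60],[0.002,0.1575,-0.04,0,60],[0.002,0.1575,-0.08,0,60]],
])

```text
clock: 19.15
eef_pos: [0.5107, 0.2811, 0.0448]
tool_rot: [-0.136, 0.991, 0.0, 0.001]
ft_force: [-0.1, -0.4, 0.1]
grip_width: 0.0512
grasp_force: 0.0
```

Request:
move_arm([
  [[0,0,0,0,60],[0,0,-0.02,0,60],[0,0,-0.0215,0,60],[0,0,-0.0215,0,60]],
])

```text
clock: 19.65
eef_pos: [0.5114, 0.2802, 0.0254]
tool_rot: [-0.135, 0.991, 0.0, 0.001]
ft_force: [0.1, 0.4, -0.5]
grip_width: 0.0514
grasp_force: 0.0
```

```bash
python3 - <<'E'
from poses import *
o=monitor.get_obs(); print(o['eef_pos'].round(4),o['ft_force'].round(1))
t=shot('top')
for k in('red','blue','green'):
  for a,b in blobs(t,k,(303,185,410,225),smin=80,vmin=40,amin=3):
    d=onz(t,b,.04)[0][:2]-org[k]; print(k,a,b.round(1),(d@wx).round(4),(d@[-wx[1],wx[0]]).round(4))
print([(a,b.round(1)) for a,b in blobs(t,'yellow',(203,140,302,220))])
b=cv2.resize(t['color'][140:225,203:405,::-1],None,fx=3.9,fy=3.9); cv2.imwrite('pics/p4.png',b)
E
```

```text
[0.5114 0.2802 0.0254] [ 0.1  0.4 -0.5]
red 16 [324.5 209. ] -0.0983 0.0009
blue 8 [347.6 205.4] -0.0971 -0.0001
green 8 [393.  199.5] -0.0987 -0.0002
[]
```

View pics/p4.png

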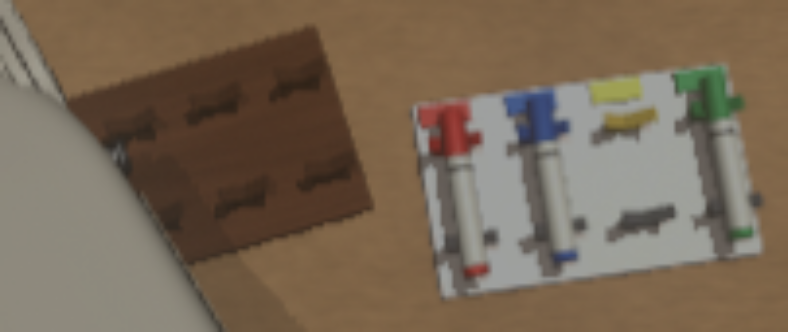

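Red, blue and green lie in their places, within about 1.5 mm lengthwise and 1 mm across. The yellow place at (628,120)–(645,220) in the crop is still empty. I'm gripping yellow.

Request:
move_arm([
  [[0,0,0,0,30],[0,0,0,0,10],[0,0,0,0,10],[0,0,0,0,10],[0,0,0,0,10]],
])

```text
clock: 20.32
eef_pos: [0.511, 0.2803, 0.0249]
tool_rot: [-0.135, 0.991, 0.0, 0.001]
ft_force: [-1.4, -0.1, 6.5]
grip_width: 0.0198
grasp_force: 58.6
```

Request:
move_arm([
  [[0,0,0.03,0,10],[0,0,0.08,0,10],[0,0,0.1,0,10],[0.003,-0.05,0.1,-3,10],[0.005,-0.11,0.1,-6,10]],
])

```text
clock: 20.95
eef_pos: [0.5156, 0.1698, 0.124]
tool_rot: [-0.083, 0.997, 0.0, 0.001]
ft_force: [0.6, -0.2, 0.3]
grip_width: 0.02
grasp_force: 58.7
```

Request:
move_arm([
  [[0.002,-0.06,0,-2,10],[0.004,-0.12,0,-3,10],[0.006,-0.18,0,-3,10],[0.008,-0.24,0,-3,10],[0.009,-0.3,0,-3,10]],
])

```text
clock: 21.58
eef_pos: [0.5242, -0.1319, 0.1237]
tool_rot: [-0.057, 0.998, 0.0, 0.0]
ft_force: [1.2, -0.2, 0.0]
grip_width: 0.0201
grasp_force: 58.7
```

Request:
move_arm([
  [[0.001,-0.05,0,0,10],[0.0015,-0.0765,0,0,10],[0.0015,-0.0765,-0.02,0,10],[0.0015,-0.0765,-0.04,0,10],[0.0015,-0.0765,-0.04,0,10]],
])

```text
clock: 22.2
eef_pos: [0.5241, -0.206, 0.0818]
tool_rot: [-0.057, 0.998, 0.001, -0.002]
ft_force: [-0.1, 0.4, 0.3]
grip_width: 0.0202
grasp_force: 58.8
```

```bash
python3 chk.py yellow
```

```text
tcp [ 0.5241 -0.206   0.0818] yaw 6.49 z [-0.0044  0.0017 -1.    ] w 0.0202 f [-0.1  0.4  0.3]
cap blob 128 [123.6 174.8] along 0.0481 across -0.0011
cap blob 85 [131.3 190.3] along 0.0949 across 0.0374
cap blob 85 [129.2 201.3] along 0.1294 across 0.0446
```

Request:
move_arm([
  [[0,0,-0.025,0,10],[0,0,-0.045,0,10],[0,0,-0.057,0,10],[0,0,-0.0585,0,10],[0,0,-0.0585,0,10]],
])

```text
clock: 22.88
eef_pos: [0.5262, -0.2064, 0.026]
tool_rot: [-0.057, 0.998, -0.0, 0.0]
ft_force: [-0.5, 0.7, -0.3]
grip_width: 0.0198
grasp_force: 58.7
```

Request:
move_arm([
  [[0,0,0,0,10],[0,0,0,0,40],[0,0,0,0,60],[0,0,0,0,60],[0,0,0,0,60]],
])

```text
clock: 23.5
eef_pos: [0.526, -0.2067, 0.0253]
tool_rot: [-0.057, 0.998, -0.0, 0.0]
ft_force: [0.7, -0.1, 0.3]
grip_width: 0.0513
grasp_force: 0.0
```

Request:
move_arm([
  [[0,0,0.03,0,60],[0,0,0.08,0,60],[0,0,0.1,0,60],[-0.02,0.06,0.12,0,60],[-0.05,0.12,0.13,0,60]],
])

```text
clock: 24.12
eef_pos: [0.4805, -0.0939, 0.155]
tool_rot: [-0.056, 0.998, -0.0, 0.001]
ft_force: [0.7, 0.7, -0.4]
grip_width: 0.051
grasp_force: 0.0
```

Request:
move_arm([
  [[-0.02,0.06,0,0,60],[-0.04,0.12,0,0,60],[-0.06,0.18,0,0,60],[-0.08,0.24,0,0,60],[-0.08,0.24,0,0,60]],
])

```text
clock: 24.75
eef_pos: [0.3984, 0.1489, 0.1541]
tool_rot: [-0.061, 0.998, 0.0, 0.0]
ft_force: [0.4, -1.6, 0.9]
grip_width: 0.0509
grasp_force: 0.0
```

```bash
python3 - <<'E'
from poses import *
o=monitor.get_obs(); print(o['eef_pos'].round(4),o['ft_force'].round(1))
t=shot('top');s=shot('scene')
for k in('red','blue','yellow','green'):
  for a,b in blobs(t,k,(303,185,410,225),smin=80,vmin=40,amin=3):
    d=onz(t,b,.04)[0][:2]-org[k]; print(k,a,b.round(1),(d@wx).round(4),(d@[-wx[1],wx[0]]).round(4))
b=cv2.resize(t['color'][75:225,215:405,::-1],(475,375)); a=cv2.resize(s['color'][140:330,80:320,::-1],(475,375))
cv2.imwrite('pics/p5.png',np.vstack([b,a])[:, :][0:750]) if 0 else cv2.imwrite('pics/p5.png',cv2.resize(np.hstack([b,a]),(800,316)))
E
```

```text
[0.3984 0.1489 0.1541] [ 0.4 -1.6  0.9]
red 16 [324.5 209. ] -0.0983 0.0009
blue 8 [347.6 205.4] -0.0971 -0.0001
yellow 14 [370.6 202.1] -0.0971 -0.0011
green 8 [393.  199.5] -0.0987 -0.0002
```

View pics/p5.png

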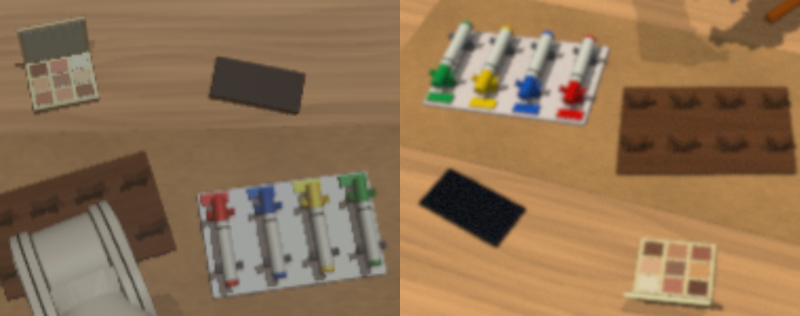

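All four pens lie in their own places with caps on the coloured supports. The dark rest is empty, the phone and palette are undisturbed, and the arm is clear.

```bash
python3 -c "
from workcell import job; print(job.job_done())"
```

```text
the job is handed in; nothing more can be done
None
```

All four pens lie on the white rest in the places of their own colours, centred to within about 2 mm by the camera check; the phone and palette were not touched, and the job was handed in at about 25 s.

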